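# Hold the good moisture reader over the grow block

## Robot

A 6-joint arm with a two-finger parallel gripper is mounted at the origin on the work surface. World frame = base frame: x ahead of the robot, y to its left, z up, the work surface at z = 0. Lengths are in mm, angles in rad, forces in N, time in s.
With the tool pointing down it reaches from about 300 to 750 mm from the base axis. Payload 8.5 kg.
Tool frame: the origin (TCP) lies midway between the tips of the shut fingers; the grasp point (between the pads) lies 19 mm behind it; z points along the fingers, y is the line along which they close (so a half turn about z gives the same grasp; the last joint's range is limited). The gripper opens to 85 mm and grips with 20 to 120 N. Pads are 22 mm wide; open, the fingers measure 114 mm over their backs; the gripper's body (76 mm by 85 mm) begins 54 mm behind the grasp point. The pads swing forward as they close: fully open they stand 13 mm farther back than shut.
Start: joints at [1.125, 0.381, 1.297, -0, 1.464, -0.215], TCP at [125.808, 535.399, 231.322] pointing down, gripper open.
Joint ranges: [-3.11, 3.11], [-0.89, 2.33], [0.22, 2.48], [-1.42, 4.56], [0.17, 2.85], [-2.88, 2.88]. Speed limits (rad/s): [2.39, 2.39, 3.14, 3.14, 3.14, 3.14].

## Interface

Orientations are given as [roll, pitch, yaw] about the fixed x, y, z axes, in that order (R = Rz(yaw) Ry(pitch) Rx(roll)).
In Python, from station import * gives the robot as it stands. The module is installed in compiled form; this text tells all that it offers.
- The arm moves only by the shell command python3 -m inch 'ROWS' [OPENING] [FORCE]. ROWS is JSON, a list of rows, each an object of numbers: "tx", "ty", "tz": the shift along the tool's x, y, z in m; "turn": the turn about the tool's z in rad. In form: [{"tx": .., "ty": .., "tz": .., "turn": ..}, ...]. A call has 1 to 20 rows; each row shifts and turns the commanded pose from where the row before left it, along the tool's axes as they then stand; what a row does not reach is not made up. A row lasts 1/12 s, in which the tool goes at most 41.7 mm and 7.16 degrees, less where a joint would pass 70% of its speed; a pose out of reach is approached as far as the arm can. A call with a gripper value outside its range is refused whole. OPENING is the closure, from -1 (fully open) to 1 (shut), set as the call begins (- or left out, the last holds). The fingers move at their own pace and stop on an object; FORCE is the grip in N (left out, the last holds). Time passes only in rows, so rows that do not move let the fingers close. It gives the time, the measured TCP pose, the force, the opening and the grip force at its end, in the units of the state.
- observe(): the state, without advancing time (a new reading comes with each control period).
- capture(name): name is "scene" or "top" or "wrist"; returns (picture, depth): 420x560x3 uint8, red, green, blue; 420x560 float32, mm along the optical axis (not along the pixel's ray), 0 where there is no reading.
- camera_info(name): a dict with "camera_matrix" (3x3 intrinsics, pixels), "R" (3x3) and "t" (3): a world point X has camera coordinates R X + t; the wrist camera has in their place "mount" (4x4, takes a point from camera to tool coordinates, whose origin is the TCP and whose axes are the flange's). Camera axes: x right, y down, z forward; pixel columns grow to the right and rows downward; lengths in mm; the calibration is good to about 2 mm. A picture is of the moment at which its call begins: read the wrist's pose just before it. camera_info takes no time and is no camera call.
- sign_off(): hands the job in; it is judged then, once.
The state is a dict: "time": time; "joints": joint angles; "qvel": joint speeds; "joint_torque": joint torques, N m; "eef_pos": TCP position; "orientation": TCP orientation; "ft_force": force on the tool from outside, world axes, zero at the start; "wrist_torque": the same for the moment, N m; "gripper_width": opening from 0.0 (shut) to 1.0 (fully open); "finger_force": force on a finger pad.
Only numpy, scipy, OpenCV 4.12 (cv2) and the standard library are available. Lean on these libraries where they do the work, as an engineer would, in place of code of your own. Each camera call takes 0.05 s, during which the arm holds its last target. There are 200 camera calls.

## Task

Two contactless moisture readers are back from the calibration check. First set the rejected one, with the bar-shaped tag on top, down flat in the steel reject tray (do not drop it) and let it go; then pick up the passed one, with the round tag, carry it over the divider and finish while holding it, still and level, lens down, about 2 cm above the middle of the flat pale patch on the mushroom block, its long side along the block. Touch neither the block, its mushrooms nor the divider, and leave the other things on the table where they are.

Things in the scene. Friction and masses are not known exactly. Their poses are not given: they have to be found in the camera images.
- reader_round: Passed reader, loose, on the robot's right: grey base 96 x 60 x 30 mm (x, y, z) with a centred black grip block 70 x 36 mm (x, y) from 30 to 75 mm above the underside; 0.2 to 0.4 kg. On the grip's top lies a white round tag, 30 mm across. Lens in the underside. Origin: centre of the underside; x along the long side, z up. Grasp the grip block across y.
- reader_bar: The rejected moisture reader: same housing, sizes, mass and origin as the other one, but the white tag on its top is a narrow bar, 62 x 9 mm, lying along x. The two readers may stand in each other's place.
- tray: Steel reject tray, fixed, open on top, 140 x 140 mm outside and 30 mm high, walls and floor 5 mm thick. Origin: centre of its underside. On the robot's right, beyond the readers.
- block: Mushroom grow block, fixed: a brown-and-white log, 100 mm diameter, 240 mm long, in a low dark cradle on the robot's left, its axis 70 mm above the table. Origin: on the table under its middle; x along the log, z up. Mushrooms on top near both ends: caps up to 165 mm above the table, 70 mm or more from the middle along x.
- patch (a point): Middle of the flat, level, pale patch on top of the block, 110 mm along the log (x) and 56 mm across, 122 mm above the table. Its axes are the block's.
- divider: Fixed upright divider between the readers and the block: white panel in a green tube frame, 266 mm long (x), 150 mm high, 16 mm thick, with two 50 mm wide feet. Origin: on the table under its middle; x along it.
- bottle: Bystander: clear bottle, 60 mm diameter, 170 mm high, standing past the far end of the divider. Origin: centre of its underside.
- jar: Bystander: glass jar, 58 mm diameter, 80 mm high, between divider and block. Origin: centre of its underside.
- mushroom: Bystander: a picked mushroom standing on its stem, 54 mm across the cap, 54 mm high, between divider and block. Origin: centre of its underside.
- tape: Bystander: cardboard ring, 60 mm across, 22 mm high, lying near the divider on the readers' side. Origin: centre of its underside.
Things that resemble listed ones, but are neither listed nor needed, are in the scene too. What is shaped like the tray but red is not meant.

How it is judged (in metres and radians):
On the way, in this order (a step that is already met when the one before it is completed fails the run):
1. the bar-tagged reader lies flat in the reject tray, let go and at rest (horizontal distance between reader_bar and tray below 0.06 m and z of reader_bar in the frame of tray below 0.014 m and angle between reader_bar's own z axis and vertical below 0.1 rad and contact force between reader_bar and the fingers below 0.1 N and linear speed of reader_bar below 0.03 m/s), for 0.2 s.
2. the round-tagged reader is held clear of the table (height (world z) of reader_round above 0.1 m and contact force between reader_round and the fingers above 0.5 N), for 0.2 s.
At the end, for the whole second after the job is handed in: Round-tagged reader still, held by the fingers alone, underside 8-35 mm above the patch, within 15 mm of its middle, 0.15 rad of the block's direction, tilt < 0.12 rad. Bar-tagged reader let go at rest in the tray: within 60 mm of its centre, underside < 14 mm above the tray's, tilt < 0.1 rad (all of step 1 and z of reader_round in the frame of patch between 0.008 and 0.035 m and horizontal distance between reader_round and patch below 0.015 m and angle between the x axis of reader_round and the x axis of block, either way round below 0.15 rad and angle between reader_round's own z axis and vertical below 0.12 rad and contact force between reader_round and the fingers above 0.5 N and contact force between reader_round and block below 0.1 N and contact force between reader_round and divider below 0.1 N and linear speed of reader_round below 0.03 m/s and angular speed of reader_round below 0.2 rad/s); the arm keeps its last pose, push and grip.
It fails at once if a reader or the robot touches the block or its mushrooms (over 0.5 N) (contact force between any of reader_round, reader_bar, the fingers, the arm and block above 0.5 N).
It fails at once if a reader or the robot touches the divider (over 0.5 N) (contact force between any of reader_round, reader_bar, the fingers, the arm and divider above 0.5 N).
It fails at once if a reader is dropped (falls free faster than 0.7 m/s) ((linear speed of reader_round above 0.7 m/s and contact force between reader_round and the fingers below 0.05 N) or (linear speed of reader_bar above 0.7 m/s and contact force between reader_bar and the fingers below 0.05 N)).
It fails at once if a bystander is moved by more than 30 mm (distance of any of bottle, jar, mushroom, tape from where it was at the start of the episode above 0.03 m).
It also fails if it takes over 67 s, if anything falls off the work surface, if the arm or the gripper's body presses on something with over 40 N, if the wrist force passes 120 N, or if a joint passes its speed limit or range.

## Working session

There is one attempt and no reset: what is moved stays moved. The work goes in short steps, Python scripts to look and compute and a shell command to move; the robot and the scene stay as the last step left them, time stands still between calls to the robot, and variables do not carry over. Pictures are saved under pics/ and viewed, at most 10 in all, crops included, and the job is handed in when it is done.

```bash
mkdir -p pics; python3 - <<'E'
from station import *
import cv2,numpy as np
for n in("top","scene"):
    p,d=capture(n); cv2.imwrite(f"pics/{n}0.png",p[:,:,::-1]); np.save(f"{n}0.npy",d)
    print(n,camera_info(n))
print(camera_info("wrist")); print(observe())
E
```

```text
top {'camera_matrix': array([[393.00081402,   0.        , 280.42263075],
       [  0.        , 393.00081402, 205.87687171],
       [  0.        ,   0.        ,   1.        ]]), 'R': array([[-0.00937851, -0.9993138 ,  0.03583249],
       [-0.98352719,  0.00274956, -0.18073934],
       [ 0.18051679, -0.03693729, -0.98287808]]), 't': array([-42.42632517, 470.25387523, 947.69881897])}
scene {'camera_matrix': array([[396.91710772,   0.        , 279.0729061 ],
       [  0.        , 396.91710772, 205.661154  ],
       [  0.        ,   0.        ,   1.        ]]), 'R': array([[-0.32671754,  0.94494357, -0.01836537],
       [ 0.57722914,  0.18411706, -0.79555479],
       [-0.74837301, -0.27052273, -0.60560324]]), 't': array([ 178.7117976 , -170.85406886, 1427.47971487])}
{'camera_matrix': array([[351.47522797,   0.        , 279.8856872 ],
       [  0.        , 351.47522797, 209.23594474],
       [  0.        ,   0.        ,   1.        ]]), 'mount': array([[-1.70523766e-04, -9.62704766e-01, -2.70554070e-01,
         6.87554483e+01],
       [ 9.99999692e-01, -3.71328616e-04,  6.91012020e-04,
 
[... 193 characters left out ...]
])}
{'time': 0.1, 'joints': array([ 1.12469424e+00,  3.81107836e-01,  1.29813372e+00,  1.81997572e-05,
        1.46360040e+00, -2.15275723e-01]), 'qvel': array([ 0.00313175, -0.0008137 , -0.00086806,  0.00019895,  0.00082626,
       -0.00219772]), 'joint_torque': array([ 4.07148676e-03, -4.49224663e+01, -2.31655043e+01, -2.06376671e-04,
        3.72361246e-03,  3.87814794e-05]), 'eef_pos': array([125.70350515, 535.18370735, 230.80196614]), 'orientation': array([-3.14037605e+00, -2.84548062e-04,  2.91076416e+00]), 'ft_force': array([ 0.57969718, -0.09797587,  0.49562993]), 'wrist_torque': array([-0.00234484, -0.03120189,  0.00170082]), 'finger_force': 0.0, 'gripper_width': 0.9974753085648914}
```

View pics/top0.png

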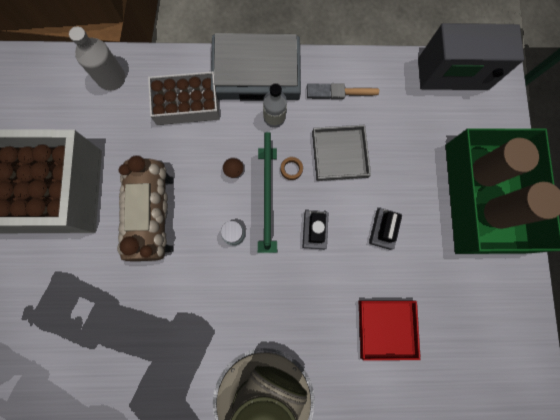

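View pics/scene0.png

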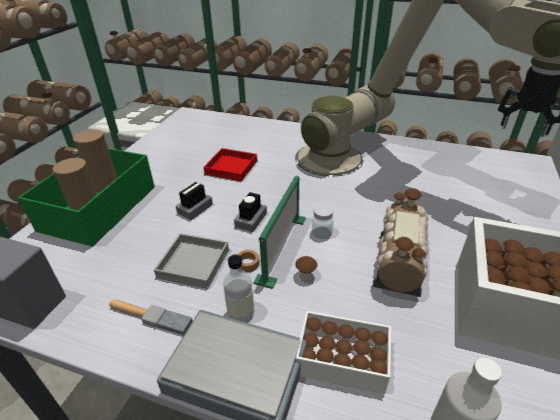

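Candidates in the top picture:
- **Readers:** the bar tag is at (392,224) and the round tag at (318,228).
- **Trays:** the steel one is at (341,153). The red one at (389,329) is the decoy, and the scale at (256,65) is neither.
- **Block:** the patch is at (137,208).

Next I'll take one close crop and measure with depth.

```bash
cat > h.py <<'E'
from station import *
import cv2,numpy as np
def cloud(name,d,ee=None):
    c=camera_info(name);K=c["camera_matrix"];h,w=d.shape
    u,v=np.meshgrid(np.arange(w),np.arange(h))
    P=np.dstack([(u-K[0,2])/K[0,0]*d,(v-K[1,2])/K[1,1]*d,d])
    return (P-c["t"])@c["R"]
def rect(X,m):
    p=X[m][:,:2].astype(np.float32)
    (c,s,a)=cv2.minAreaRect(p)
    if s[0]<s[1]: s=s[::-1];a+=90
    return np.round(c,1),np.round(s,1),round(float(np.radians((a+90)%180-90)),3),len(p)
E
python3 - <<'E'
from h import *
p=cv2.imread("pics/top0.png");X=cloud("top",np.load("top0.npy"));z=X[:,:,2]
a=cv2.resize(p[120:255,295:410],None,fx=4,fy=4,interpolation=2);b=cv2.resize(p[140:275,110:190],None,fx=4,fy=4,interpolation=2)
cv2.imwrite("pics/crop.png",np.hstack([a,b]))
def box(r0,r1,c0,c1):
    m=np.zeros(z.shape,bool);m[r0:r1,c0:c1]=1;return m
for n,B in dict(bar=(200,255,362,412),round=(200,255,296,335)).items():
    m=box(*B);print(n,"base",rect(X,m&(z>20)&(z<40)|m&(z>66)),"grip",rect(X,m&(z>68)),np.median(z[m&(z>68)]))
m=box(115,190,305,375);print("tray",rect(X,m&(z>22)&(z<40)),"floor",rect(X,m&(z>0)&(z<12)))
m=box(150,265,112,180)
g=p.min(2)
print("block",rect(X,m&(z>60)))
print("patch",rect(X,m&(abs(z-122)<4)&box(178,238,115,160)))
m=box(125,255,250,282);print("divider",rect(X,m&(z>120)),z[m].max())
for n,(u,v) in dict(jar=(232,231),mush=(233,168),tape=(291,168),bottle=(275,90),tag_r=(318,228),tag_b=(392,224),patch=(137,208)).items(): print(n,X[v,u].round(1))
E
```

```text
bar base (array([ 344.2, -198.1]), array([379.4, 104.1]), -1.03, 819) grip (array([ 345.5, -185.9]), array([364.1,  70.3]), -1.082, 434) 76.18004125357945
round base (array([ 363.9, -105.6]), array([223.7,  93.5]), -0.53, 860) grip (array([358.6, -95.1]), array([210.4,  62.3]), -0.619, 437) 76.04296587868171
tray (array([ 620.3, -209.1]), array([141.8, 141.3]), 0.07, 505) floor (array([ 628.1, -210.7]), array([214.8, 192.3]), -0.021, 3762)
block (array([438.7, 162.8]), array([379.7, 246.4]), 1.436, 4708)
patch (array([454.2, 287.7]), array([139.3,  56.7]), 0.041, 1278)
divider (array([459., -11.]), array([335.9,  14. ]), -0.004, 813) 1017.9860118927045
jar [402.4  72.2  82. ]
mush [566.5  74.4  51.5]
tape [581.1 -76.3   1. ]
bottle [720.4 -30.5 169.4]
tag_r [ 409.1 -134.4   77.7]
tag_b [ 417.8 -315.4   79.1]
patch [451.2 285.3 123.9]
```

View pics/crop.png

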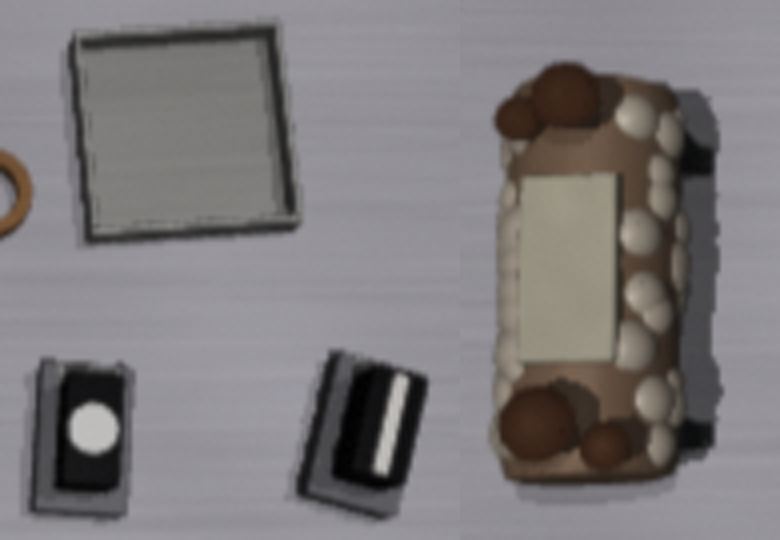

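The crop confirms it. The round tag is on the left reader (crop 93,428) and the bar tag on the right one (crop 390,425). The steel tray is empty, and the patch is clear between the caps. I'll redo the measurement without the missing-depth pixels.

```bash
cat > meas.py <<'E'
from h import *
def box(r0,r1,c0,c1):
    m=np.zeros((420,560),bool);m[r0:r1,c0:c1]=1;return m
p=cv2.imread("pics/top0.png");X=cloud("top",np.load("top0.npy"));z=X[:,:,2]
for n,B in dict(bar=(200,255,362,412),round=(200,255,296,335)).items():
    m=box(*B);print(n,"all",rect(X,m&(z>20)&(z<85)),"grip",rect(X,m&(z>68)&(z<85)),"tag",rect(X,m&(z<85)&(p.min(2)>165)))
    print(np.median(z[m&(z>68)&(z<85)]))
m=box(115,190,305,375);print("tray",rect(X,m&(z>22)&(z<40)))
m=box(150,265,112,180);print("block",rect(X,m&(z>60)&(z<200)))
m=box(165,245,122,160)&(abs(z-123)<6)
s=cv2.cvtColor(p,cv2.COLOR_BGR2HSV)
m&=(s[:,:,2]>120);m=cv2.morphologyEx(m.astype(np.uint8),cv2.MORPH_OPEN,np.ones((9,9)))>0
print("patch",rect(X,m),np.median(z[m]))
m=box(125,255,250,282);print("divider",rect(X,m&(z>120)&(z<170)),np.median(z[m&(z>120)&(z<170)]))
E
python3 meas.py
```

```text
bar all (array([ 415.4, -316.5]), array([96.6, 60.6]), -0.277, 903) grip (array([ 415.1, -316.2]), array([70.2, 35.9]), -0.29, 422) tag (array([ 414.2, -317.1]), array([54.4,  7. ]), -0.306, 60)
76.10426883690663
round all (array([ 413.4, -134.7]), array([96.3, 60.3]), -0.073, 891) grip (array([ 413.4, -134.6]), array([69.9, 36.3]), -0.073, 425) tag (array([ 411.5, -134.6]), array([24.8, 24.8]), -0.029, 94)
76.00251454830243
tray (array([ 620.3, -209.1]), array([141.8, 141.3]), 0.07, 505)
block (array([455.3, 286.5]), array([237.9, 108.5]), 0.04, 4685)
patch (array([455.9, 287.9]), array([106. ,  54.2]), 0.012, 1046) 122.0149325988645
divider (array([495.4, -11.2]), array([263.1,  14. ]), -0.004, 789) 149.0366464801372
```

```bash
python3 -m inch '[{"turn":-0.115,"tz":-0.004},{"turn":-0.115,"tz":-0.004},{"tx":-0.0165,"ty":-0.0242,"tz":-0.002},{"tx":-0.0165,"ty":-0.0242,"tz":-0.002},{"tx":-0.0165,"ty":-0.0242,"tz":-0.002},{"tx":-0.0165,"ty":-0.0242,"tz":-0.002},{"tx":-0.0165,"ty":-0.0242,"tz":-0.002},{"tx":-0.0165,"ty":-0.0242,"tz":-0.002},{"tx":-0.0165,"ty":-0.0242,"tz":-0.002},{"tx":-0.0165,"ty":-0.0242,"tz":-0.002},{"tx":-0.0165,"ty":-0.0242,"tz":-0.002},{"tx":-0.0165,"ty":-0.0242,"tz":-0.002},{"tx":-0.0165,"ty":-0.0242,"tz":-0.002},{"tx":-0.0165,"ty":-0.0242,"tz":-0.002},{"tx":-0.0165,"ty":-0.0242,"tz":-0.002},{"tx":-0.0165,"ty":-0.0242,"tz":-0.002},{"tx":-0.0165,"ty":-0.0242,"tz":-0.002},{"tx":-0.0165,"ty":-0.0242,"tz":-0.002},{"tx":-0.0165,"ty":-0.0242,"tz":-0.002},{}]' -1 40
```

```text
invalid input
```

```bash
python3 -m inch '[{"tx":0,"ty":0,"tz":-0.004,"turn":-0.115},{"tx":0,"ty":0,"tz":-0.004,"turn":-0.115}]' -1 40; python3 -m inch '[{"tx":-0.0165,"ty":-0.0242,"tz":-0.002,"turn":0},{"tx":-0.0165,"ty":-0.0242,"tz":-0.002,"turn":0},{"tx":-0.0165,"ty":-0.0242,"tz":-0.002,"turn":0},{"tx":-0.0165,"ty":-0.0242,"tz":-0.002,"turn":0},{"tx":-0.0165,"ty":-0.0242,"tz":-0.002,"turn":0},{"tx":-0.0165,"ty":-0.0242,"tz":-0.002,"turn":0},{"tx":-0.0165,"ty":-0.0242,"tz":-0.002,"turn":0},{"tx":-0.0165,"ty":-0.0242,"tz":-0.002,"turn":0},{"tx":-0.0165,"ty":-0.0242,"tz":-0.002,"turn":0},{"tx":-0.0165,"ty":-0.0242,"tz":-0.002,"turn":0},{"tx":-0.0165,"ty":-0.0242,"tz":-0.002,"turn":0},{"tx":-0.0165,"ty":-0.0242,"tz":-0.002,"turn":0},{"tx":-0.0165,"ty":-0.0242,"tz":-0.002,"turn":0},{"tx":-0.0165,"ty":-0.0242,"tz":-0.002,"turn":0},{"tx":-0.0165,"ty":-0.0242,"tz":-0.002,"turn":0},{"tx":-0.0165,"ty":-0.0242,"tz":-0.002,"turn":0},{"tx":-0.0165,"ty":-0.0242,"tz":-0.002,"turn":0},{"tx":-0.0165,"ty":-0.0242,"tz":-0.002,"turn":0},{"tx":0,"ty":0,"tz":0,"turn":0}]'
```

```text
time: 0.27
eef_pos: [125.7, 535.2, 238.9]
orientation: [-3.14, -0.001, -3.137]
ft_force: [0.5, -0.3, -0.0]
gripper_width: 1.0
finger_force: 0.0
time: 1.85
eef_pos: [424.8, 96.3, 275.1]
orientation: [-3.141, 0.0, 3.137]
ft_force: [-0.4, -0.9, 0.0]
gripper_width: 1.005
finger_force: 0.0
```

```bash
python3 -m inch '[{"tx":0.0006,"ty":-0.0258,"tz":0,"turn":0},{"tx":0.0006,"ty":-0.0258,"tz":0,"turn":0},{"tx":0.0006,"ty":-0.0258,"tz":0,"turn":0},{"tx":0.0006,"ty":-0.0258,"tz":0,"turn":0},{"tx":0.0006,"ty":-0.0258,"tz":0,"turn":0},{"tx":0.0006,"ty":-0.0258,"tz":0,"turn":0},{"tx":0.0006,"ty":-0.0258,"tz":0,"turn":0},{"tx":0.0006,"ty":-0.0258,"tz":0,"turn":0},{"tx":0.0006,"ty":-0.0258,"tz":0,"turn":0},{"tx":0.0006,"ty":-0.0258,"tz":0,"turn":0},{"tx":0.0006,"ty":-0.0258,"tz":0,"turn":0},{"tx":0.0006,"ty":-0.0258,"tz":0,"turn":0},{"tx":0.0006,"ty":-0.0258,"tz":0,"turn":0},{"tx":0.0006,"ty":-0.0258,"tz":0,"turn":0},{"tx":0.0006,"ty":-0.0258,"tz":0,"turn":0},{"tx":0.0006,"ty":-0.0258,"tz":0,"turn":0},{"tx":0,"ty":0,"tz":0,"turn":0.095},{"tx":0,"ty":0,"tz":0,"turn":0.095},{"tx":0,"ty":0,"tz":0,"turn":0.095},{"tx":0,"ty":0,"tz":0,"turn":0}]'
python3 - <<'E'
from h import *
o=observe();p,d=capture("wrist");cv2.imwrite("pics/w1.png",p[:,:,::-1])
from scipy.spatial.transform import Rotation as Ro
c=camera_info("wrist");K=c["camera_matrix"];M=c["mount"]
u,v=np.meshgrid(np.arange(560),np.arange(420))
P=np.dstack([(u-K[0,2])/K[0,0]*d,(v-K[1,2])/K[1,1]*d,d])
X=(P@M[:3,:3].T+M[:3,3])@Ro.from_euler("xyz",o["orientation"]).as_matrix().T+o["eef_pos"]
z=X[:,:,2];m=(d>0)&(z>68)&(z<85)&(np.hypot(X[:,:,0]-415,X[:,:,1]+316)<70)
print(o["joints"],o["eef_pos"],o["orientation"],rect(X,m),np.median(z[m]))
E
```

```text
time: 3.52
eef_pos: [412.5, -312.9, 275.0]
orientation: [3.141, -0.001, 2.852]
ft_force: [-0.2, 0.7, 0.8]
gripper_width: 1.003
finger_force: 0.0
[-8.78012153e-01  2.95304411e-01  1.29980968e+00  7.80778640e-05
  1.54745808e+00 -2.15962785e+00] [ 412.48519906 -312.94950719  274.95161884] [ 3.14098373e+00 -7.71204189e-04  2.85241040e+00] (array([ 414.1, -316.8]), array([69.3, 36. ]), -0.279, 2459) 75.10345310300849
```

View pics/w1.png

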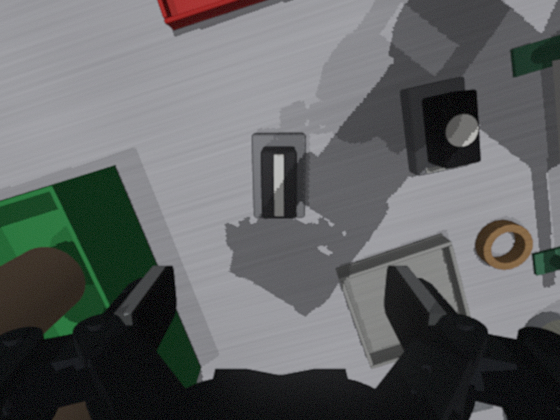

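The wrist picture shows the bar-tagged reader at (278,180), lined up with the fingers and with the crate clear of them. I'll correct by a few mm, descend and grip.

```bash
python3 -m inch '[{"tx":-0.0026,"ty":-0.0033,"tz":0.01,"turn":-0.01},{"tx":0,"ty":0,"tz":0.02,"turn":0},{"tx":0,"ty":0,"tz":0.02,"turn":0},{"tx":0,"ty":0,"tz":0.02,"turn":0},{"tx":0,"ty":0,"tz":0.02,"turn":0},{"tx":0,"ty":0,"tz":0.02,"turn":0},{"tx":0,"ty":0,"tz":0.02,"turn":0},{"tx":0,"ty":0,"tz":0.02,"turn":0},{"tx":0,"ty":0,"tz":0.02,"turn":0},{"tx":0,"ty":0,"tz":0.015,"turn":0},{"tx":0,"ty":0,"tz":0.015,"turn":0},{"tx":0,"ty":0,"tz":0.01,"turn":0},{"tx":0,"ty":0,"tz":0.01,"turn":0},{"tx":0,"ty":0,"tz":0.007,"turn":0},{"tx":0,"ty":0,"tz":0.005,"turn":0},{"tx":0,"ty":0,"tz":0.005,"turn":0},{"tx":0,"ty":0,"tz":0,"turn":0},{"tx":0,"ty":0,"tz":0,"turn":0}]'
```

```text
time: 5.07
eef_pos: [414.1, -317.2, 38.4]
orientation: [-3.142, 0.0, 2.866]
ft_force: [0.2, -0.7, 0.3]
gripper_width: 0.997
finger_force: 0.0
```

```bash
python3 -m inch '[{"tx":0,"ty":0,"tz":0,"turn":0},{"tx":0,"ty":0,"tz":0,"turn":0},{"tx":0,"ty":0,"tz":0,"turn":0},{"tx":0,"ty":0,"tz":0,"turn":0},{"tx":0,"ty":0,"tz":0,"turn":0},{"tx":0,"ty":0,"tz":0,"turn":0},{"tx":0,"ty":0,"tz":0,"turn":0},{"tx":0,"ty":0,"tz":0,"turn":0},{"tx":0,"ty":0,"tz":0,"turn":0},{"tx":0,"ty":0,"tz":0,"turn":0}]' 1 50; python3 -m inch '[{"tx":0,"ty":0,"tz":-0.004,"turn":0},{"tx":0,"ty":0,"tz":-0.008,"turn":0},{"tx":0,"ty":0,"tz":-0.01,"turn":0},{"tx":0,"ty":0,"tz":-0.01,"turn":0},{"tx":0,"ty":0,"tz":-0.01,"turn":0},{"tx":0,"ty":0,"tz":-0.01,"turn":0},{"tx":0,"ty":0,"tz":-0.01,"turn":0},{"tx":0,"ty":0,"tz":-0.01,"turn":0},{"tx":0,"ty":0,"tz":-0.01,"turn":0},{"tx":0,"ty":0,"tz":-0.01,"turn":0},{"tx":0,"ty":0,"tz":-0.008,"turn":0},{"tx":0,"ty":0,"tz":0,"turn":0},{"tx":0,"ty":0,"tz":0,"turn":0}]'
```

```text
time: 5.9
eef_pos: [414.2, -317.3, 38.7]
orientation: [-3.141, 0.001, 2.866]
ft_force: [0.1, -0.1, 5.5]
gripper_width: 0.416
finger_force: 51.0
time: 6.98
eef_pos: [414.1, -317.1, 138.7]
orientation: [-3.141, 0.001, 2.866]
ft_force: [0.1, 0.4, -2.0]
gripper_width: 0.418
finger_force: 50.3
```

```bash
python3 -m inch '[{"tx":0,"ty":0,"tz":0,"turn":-0.06},{"tx":0,"ty":0,"tz":0,"turn":-0.1},{"tx":0,"ty":0,"tz":0,"turn":-0.1},{"tx":0,"ty":0,"tz":0,"turn":-0.085},{"tx":-0.0076,"ty":0.0038,"tz":0,"turn":0},{"tx":-0.018,"ty":0.0078,"tz":0,"turn":0},{"tx":-0.018,"ty":0.0078,"tz":0,"turn":0},{"tx":-0.018,"ty":0.0078,"tz":0,"turn":0},{"tx":-0.018,"ty":0.0078,"tz":0,"turn":0},{"tx":-0.018,"ty":0.0078,"tz":0,"turn":0},{"tx":-0.018,"ty":0.0078,"tz":0,"turn":0},{"tx":-0.018,"ty":0.0078,"tz":0,"turn":0},{"tx":-0.018,"ty":0.0078,"tz":0,"turn":0},{"tx":-0.018,"ty":0.0078,"tz":0,"turn":0},{"tx":-0.018,"ty":0.0078,"tz":0,"turn":0},{"tx":-0.018,"ty":0.0078,"tz":0,"turn":0},{"tx":-0.0076,"ty":0.0038,"tz":0,"turn":0},{"tx":0,"ty":0,"tz":0,"turn":0},{"tx":0,"ty":0,"tz":0,"turn":0}]'
```

```text
time: 8.57
eef_pos: [620.0, -208.9, 137.7]
orientation: [3.141, -0.001, -3.073]
ft_force: [0.8, -1.1, -2.4]
gripper_width: 0.417
finger_force: 50.3
```

```bash
python3 -m inch '[{"tx":0,"ty":0,"tz":0.006,"turn":0},{"tx":0,"ty":0,"tz":0.01,"turn":0},{"tx":0,"ty":0,"tz":0.012,"turn":0},{"tx":0,"ty":0,"tz":0.012,"turn":0},{"tx":0,"ty":0,"tz":0.012,"turn":0},{"tx":0,"ty":0,"tz":0.012,"turn":0},{"tx":0,"ty":0,"tz":0.01,"turn":0},{"tx":0,"ty":0,"tz":0.008,"turn":0},{"tx":0,"ty":0,"tz":0.006,"turn":0},{"tx":0,"ty":0,"tz":0.003,"turn":0},{"tx":0,"ty":0,"tz":0.001,"turn":0},{"tx":0,"ty":0,"tz":0,"turn":0},{"tx":0,"ty":0,"tz":0,"turn":0}]'; python3 -m inch '[{"tx":0,"ty":0,"tz":0.001,"turn":0},{"tx":0,"ty":0,"tz":0.001,"turn":0},{"tx":0,"ty":0,"tz":0,"turn":0}]'
```

```text
time: 9.65
eef_pos: [620.6, -209.3, 46.8]
orientation: [-3.141, 0.001, -3.072]
ft_force: [0.2, 0.1, -3.0]
gripper_width: 0.417
finger_force: 50.3
time: 9.9
eef_pos: [620.3, -209.2, 44.3]
orientation: [-3.142, 0.0, -3.072]
ft_force: [0.2, 0.1, -2.1]
gripper_width: 0.417
finger_force: 50.3
```

```bash
python3 -m inch '[{"tx":0,"ty":0,"tz":0.001,"turn":0},{"tx":0,"ty":0,"tz":0,"turn":0},{"tx":0,"ty":0,"tz":0,"turn":0}]'; python3 -m inch '[{"tx":0,"ty":0,"tz":0.0007,"turn":0},{"tx":0,"ty":0,"tz":0,"turn":0},{"tx":0,"ty":0,"tz":0,"turn":0}]'
```

```text
time: 10.15
eef_pos: [620.5, -209.3, 43.7]
orientation: [-3.141, 0.001, -3.072]
ft_force: [-0.7, 0.4, 1.8]
gripper_width: 0.416
finger_force: 50.6
time: 10.4
eef_pos: [620.5, -209.3, 43.7]
orientation: [-3.141, 0.001, -3.072]
ft_force: [-2.0, 0.1, 7.4]
gripper_width: 0.417
finger_force: 51.5
```

The reader is on the tray floor, shown by the upward force. I'll release it and go straight up.

```bash
python3 -m inch '[{"tx":0,"ty":0,"tz":0,"turn":0},{"tx":0,"ty":0,"tz":0,"turn":0},{"tx":0,"ty":0,"tz":0,"turn":0},{"tx":0,"ty":0,"tz":0,"turn":0},{"tx":0,"ty":0,"tz":0,"turn":0},{"tx":0,"ty":0,"tz":0,"turn":0},{"tx":0,"ty":0,"tz":0,"turn":0},{"tx":0,"ty":0,"tz":0,"turn":0},{"tx":0,"ty":0,"tz":0,"turn":0},{"tx":0,"ty":0,"tz":0,"turn":0}]' -1; python3 -m inch '[{"tx":0,"ty":0,"tz":-0.005,"turn":0},{"tx":0,"ty":0,"tz":-0.01,"turn":0},{"tx":0,"ty":0,"tz":-0.015,"turn":0},{"tx":0,"ty":0,"tz":-0.02,"turn":0},{"tx":0,"ty":0,"tz":-0.02,"turn":0},{"tx":0,"ty":0,"tz":-0.02,"turn":0},{"tx":0,"ty":0,"tz":-0.02,"turn":0},{"tx":0,"ty":0,"tz":-0.02,"turn":0},{"tx":0,"ty":0,"tz":-0.02,"turn":0},{"tx":0,"ty":0,"tz":-0.015,"turn":0},{"tx":0,"ty":0,"tz":0,"turn":0},{"tx":0,"ty":0,"tz":0,"turn":0}]'
```

```text
time: 11.23
eef_pos: [620.3, -209.2, 42.6]
orientation: [3.142, -0.0, -3.072]
ft_force: [-0.6, 0.1, 0.4]
gripper_width: 1.004
finger_force: 0.0
time: 12.23
eef_pos: [620.4, -209.2, 208.6]
orientation: [-3.141, 0.002, -3.072]
ft_force: [0.3, 0.2, 0.1]
gripper_width: 0.997
finger_force: 0.0
```

```bash
python3 -m inch '[{"tx":0,"ty":0,"tz":0,"turn":0.071},{"tx":0,"ty":0,"tz":0,"turn":0.071},{"tx":0.0177,"ty":0.005,"tz":0,"turn":0},{"tx":0.0177,"ty":0.005,"tz":0,"turn":0},{"tx":0.0177,"ty":0.005,"tz":0,"turn":0},{"tx":0.0177,"ty":0.005,"tz":0,"turn":0},{"tx":0.0177,"ty":0.005,"tz":0,"turn":0},{"tx":0.0177,"ty":0.005,"tz":0,"turn":0},{"tx":0.0177,"ty":0.005,"tz":0,"turn":0},{"tx":0.0177,"ty":0.005,"tz":0,"turn":0},{"tx":0.0177,"ty":0.005,"tz":0,"turn":0},{"tx":0.0177,"ty":0.005,"tz":0,"turn":0},{"tx":0.0177,"ty":0.005,"tz":0,"turn":0},{"tx":0.0177,"ty":0.005,"tz":0,"turn":0},{"tx":0,"ty":0,"tz":0,"turn":0},{"tx":0,"ty":0,"tz":0,"turn":0}]'
python3 - <<'E'
from h import *
from scipy.spatial.transform import Rotation as Ro
o=observe();p,d=capture("wrist")
c=camera_info("wrist");K=c["camera_matrix"];M=c["mount"]
u,v=np.meshgrid(np.arange(560),np.arange(420))
P=np.dstack([(u-K[0,2])/K[0,0]*d,(v-K[1,2])/K[1,1]*d,d])
X=(P@M[:3,:3].T+M[:3,3])@Ro.from_euler("xyz",o["orientation"]).as_matrix().T+o["eef_pos"]
z=X[:,:,2];m=(d>0)&(z>68)&(z<85)&(np.hypot(X[:,:,0]-413,X[:,:,1]+135)<60)
print(o["eef_pos"],o["orientation"],rect(X,m),np.median(z[m]))
t,dt=capture("top");X=cloud("top",dt);z=X[:,:,2]
m=(dt>0)&(z>74)&(z<90)&(np.hypot(X[:,:,0]-620,X[:,:,1]+209)<60)
print("bar",rect(X,m),np.percentile(z[m],[5,50,95]) if m.any() else 0)
cv2.imwrite("pics/w2.png",np.hstack([cv2.resize(p,(400,300)),cv2.resize(t,(400,300))])[:,:,::-1])
E
```

```text
time: 13.57
eef_pos: [412.3, -133.6, 207.2]
orientation: [3.141, -0.001, 3.069]
ft_force: [-0.1, 0.2, 0.4]
gripper_width: 0.997
finger_force: 0.0
[ 412.29185045 -133.61139629  207.15847307] [ 3.14109985e+00 -8.47655109e-04  3.06852512e+00] (array([ 412.2, -134.7]), array([69. , 36.1]), -0.077, 3679) 75.18896092533495
bar (array([ 621.7, -210.8]), array([70.3, 36.1]), 0.09, 301) [77.72984153 81.0781473  84.37026472]
```

View pics/w2.png

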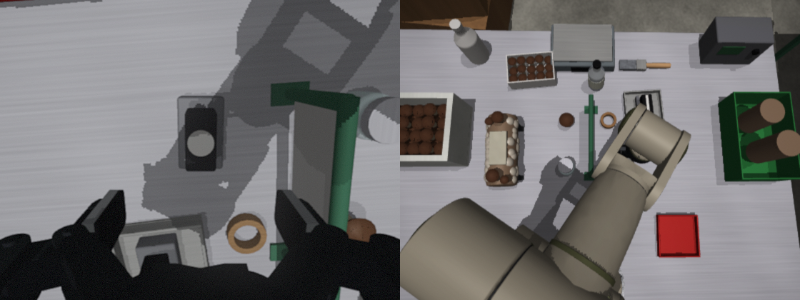

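The wrist view (left) shows the round tag at (200,143) between the fingers. The bar reader sits flat in the tray, with its top at about 81 mm. Next: descend, grip and lift.

```bash
python3 -m inch '[{"tx":0,"ty":-0.001,"tz":0.01,"turn":0},{"tx":0,"ty":0,"tz":0.02,"turn":0},{"tx":0,"ty":0,"tz":0.02,"turn":0},{"tx":0,"ty":0,"tz":0.02,"turn":0},{"tx":0,"ty":0,"tz":0.02,"turn":0},{"tx":0,"ty":0,"tz":0.02,"turn":0},{"tx":0,"ty":0,"tz":0.015,"turn":0},{"tx":0,"ty":0,"tz":0.013,"turn":0},{"tx":0,"ty":0,"tz":0.01,"turn":0},{"tx":0,"ty":0,"tz":0.01,"turn":0},{"tx":0,"ty":0,"tz":0.006,"turn":0},{"tx":0,"ty":0,"tz":0.004,"turn":0},{"tx":0,"ty":0,"tz":0,"turn":0},{"tx":0,"ty":0,"tz":0,"turn":0}]'; python3 -m inch '[{"tx":0,"ty":0,"tz":0,"turn":0},{"tx":0,"ty":0,"tz":0,"turn":0},{"tx":0,"ty":0,"tz":0,"turn":0},{"tx":0,"ty":0,"tz":0,"turn":0},{"tx":0,"ty":0,"tz":0,"turn":0},{"tx":0,"ty":0,"tz":0,"turn":0},{"tx":0,"ty":0,"tz":0,"turn":0},{"tx":0,"ty":0,"tz":0,"turn":0},{"tx":0,"ty":0,"tz":0,"turn":0},{"tx":0,"ty":0,"tz":0,"turn":0}]' 1 50
```

```text
time: 14.83
eef_pos: [413.0, -135.0, 39.7]
orientation: [-3.142, 0.0, 3.069]
ft_force: [-0.0, 0.2, 0.5]
gripper_width: 1.0
finger_force: 0.0
time: 15.67
eef_pos: [412.9, -134.9, 40.0]
orientation: [-3.141, 0.001, 3.069]
ft_force: [0.4, 1.8, 6.5]
gripper_width: 0.41
finger_force: 51.1
```

```bash
python3 -m inch '[{"tx":0,"ty":0,"tz":-0.004,"turn":0},{"tx":0,"ty":0,"tz":-0.008,"turn":0},{"tx":0,"ty":0,"tz":-0.012,"turn":0},{"tx":0,"ty":0,"tz":-0.012,"turn":0},{"tx":0,"ty":0,"tz":-0.012,"turn":0},{"tx":0,"ty":0,"tz":-0.012,"turn":0},{"tx":0,"ty":0,"tz":-0.012,"turn":0},{"tx":0,"ty":0,"tz":-0.012,"turn":0},{"tx":0,"ty":0,"tz":-0.012,"turn":0},{"tx":0,"ty":0,"tz":-0.012,"turn":0},{"tx":0,"ty":0,"tz":-0.012,"turn":0},{"tx":0,"ty":0,"tz":-0.012,"turn":0},{"tx":0,"ty":0,"tz":-0.012,"turn":0},{"tx":0,"ty":0,"tz":-0.012,"turn":0},{"tx":0,"ty":0,"tz":-0.012,"turn":0},{"tx":0,"ty":0,"tz":-0.012,"turn":0},{"tx":0,"ty":0,"tz":-0.01,"turn":0},{"tx":0,"ty":0,"tz":0,"turn":0},{"tx":0,"ty":0,"tz":0,"turn":0}]'
python3 - <<'E'
from h import *
from scipy.spatial.transform import Rotation as Ro
o=observe();p,d=capture("wrist")
c=camera_info("wrist");K=c["camera_matrix"];M=c["mount"]
u,v=np.meshgrid(np.arange(560),np.arange(420))
P=np.dstack([(u-K[0,2])/K[0,0]*d,(v-K[1,2])/K[1,1]*d,d])
T=P@M[:3,:3].T+M[:3,3]
X=T@Ro.from_euler("xyz",o["orientation"]).as_matrix().T+o["eef_pos"];z=X[:,:,2]
m=(d>0)&(abs(T[:,:,0])<60)&(abs(T[:,:,1])<35)
for a,b in((-45,-28),(-5,25)):
    q=m&(T[:,:,2]>a)&(T[:,:,2]<b);print(q.sum(),rect(T,q),np.percentile(T[:,:,2][q],[5,50,95]))
q=m&(T[:,:,2]>-5)&(T[:,:,2]<25)&(T[:,:,0]>36)
A=np.c_[T[q][:,:2],np.ones(q.sum())];print("base-top plane",np.linalg.lstsq(A,T[q][:,2],rcond=None)[0])
cv2.imwrite("pics/w3.png",p[:,:,::-1])
E
```

```text
time: 17.25
eef_pos: [412.5, -134.8, 229.8]
orientation: [-3.141, 0.0, 3.069]
ft_force: [-0.4, 0.2, -3.5]
gripper_width: 0.414
finger_force: 50.6
18141 (array([ 5.2, -1.8]), array([67.1, 60.4]), 0.555, 18141) [-38.65097778 -35.32158636 -32.53459565]
7061 (array([ 0.9, -1.8]), array([94.6, 60.3]), 0.001, 7061) [ 2.38934567 10.14229371 15.02290027]
base-top plane [ 3.90678284e-01 -1.29199602e-03 -5.61135584e+00]
```

View pics/w3.png

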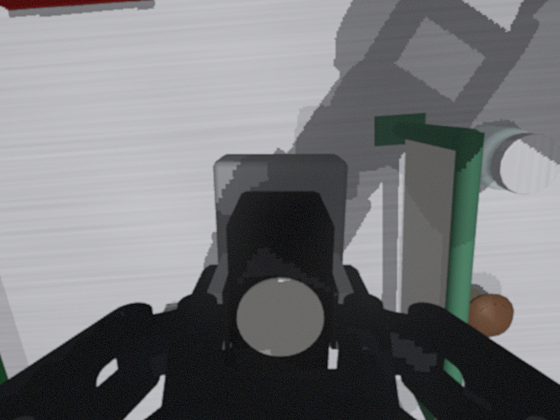

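The reader is held level and centred (base top edge at row 155, round tag at (280,315)), with its underside 40 mm below the TCP. Now over the divider to the patch.

```bash
python3 -m inch '[{"tx":0,"ty":0,"tz":-0.005,"turn":-0.051},{"tx":0,"ty":0,"tz":-0.005,"turn":-0.051},{"tx":-0.0017,"ty":0.0144,"tz":0,"turn":0},{"tx":-0.00325,"ty":0.0245,"tz":0,"turn":0},{"tx":-0.00325,"ty":0.0245,"tz":0,"turn":0},{"tx":-0.00325,"ty":0.0245,"tz":0,"turn":0},{"tx":-0.00325,"ty":0.0245,"tz":0,"turn":0},{"tx":-0.00325,"ty":0.0245,"tz":0,"turn":0},{"tx":-0.00325,"ty":0.0245,"tz":0,"turn":0},{"tx":-0.00325,"ty":0.0245,"tz":0,"turn":0},{"tx":-0.00325,"ty":0.0245,"tz":0,"turn":0},{"tx":-0.00325,"ty":0.0245,"tz":0,"turn":0},{"tx":-0.00325,"ty":0.0245,"tz":0,"turn":0},{"tx":-0.00325,"ty":0.0245,"tz":0,"turn":0},{"tx":-0.00325,"ty":0.0245,"tz":0,"turn":0},{"tx":-0.00325,"ty":0.0245,"tz":0,"turn":0},{"tx":-0.00325,"ty":0.0245,"tz":0,"turn":0},{"tx":-0.00325,"ty":0.0245,"tz":0,"turn":0},{"tx":-0.00325,"ty":0.0245,"tz":0,"turn":0},{"tx":-0.0017,"ty":0.0144,"tz":0,"turn":0}]'; python3 -m inch '[{"tx":0,"ty":0,"tz":0,"turn":0},{"tx":0,"ty":0,"tz":0,"turn":0},{"tx":0,"ty":0,"tz":0,"turn":0}]'
```

```text
time: 18.97
eef_pos: [455.4, 289.3, 238.4]
orientation: [-3.141, -0.002, -3.111]
ft_force: [-0.8, 0.4, -3.8]
gripper_width: 0.415
finger_force: 50.9
time: 19.22
eef_pos: [455.6, 286.8, 238.9]
orientation: [-3.141, -0.002, -3.113]
ft_force: [-0.2, -0.3, -3.1]
gripper_width: 0.417
finger_force: 51.0
```

```bash
python3 -m inch '[{"tx":0,"ty":0,"tz":0.004,"turn":0},{"tx":0,"ty":0.0005,"tz":0.007,"turn":0},{"tx":0,"ty":0,"tz":0.007,"turn":0},{"tx":0,"ty":0,"tz":0.007,"turn":0},{"tx":0,"ty":0,"tz":0.007,"turn":0},{"tx":0,"ty":0,"tz":0.007,"turn":0},{"tx":0,"ty":0,"tz":0.006,"turn":0},{"tx":0,"ty":0,"tz":0.005,"turn":0},{"tx":0,"ty":0,"tz":0.004,"turn":0},{"tx":0,"ty":0,"tz":0.002,"turn":0},{"tx":0,"ty":0,"tz":0,"turn":0},{"tx":0,"ty":0,"tz":0,"turn":0},{"tx":0,"ty":0,"tz":0,"turn":0},{"tx":0,"ty":0,"tz":0,"turn":0}]'
python3 - <<'E'
from h import *
o=observe();print(o["eef_pos"],o["orientation"],o["finger_force"],abs(o["qvel"]).max())
p,d=capture("scene");cv2.imwrite("pics/s2.png",cv2.resize(p[150:320,150:450],None,fx=2.6,fy=2.6,interpolation=2)[:,:,::-1])
for n in("scene","top"):
    if n=="top": p,d=capture(n)
    X=cloud(n,d);z=X[:,:,2]
    m=(d>0)&(z>166)&(z<177)&(abs(X[:,:,0]-455)<58)&(abs(X[:,:,1]-287)<38)
    print(n,m.sum(),rect(X,m) if m.sum()>20 else 0, np.median(z[m]))
    m=(d>0)&(z>74)&(z<90)&(np.hypot(X[:,:,0]-620,X[:,:,1]+209)<60)
    print("bar",rect(X,m),np.percentile(z[m],[5,50,95]))
E
```

```text
time: 20.38
eef_pos: [456.0, 287.9, 184.0]
orientation: [3.141, 0.001, -3.112]
ft_force: [0.3, -0.5, -3.4]
gripper_width: 0.41
finger_force: 51.0
[455.96769169 287.88294174 183.9668664 ] [ 3.14138282e+00  6.81065681e-04 -3.11230850e+00] 51.04195296764374 0.0017041655747212312
scene 337 (array([459.3, 288.1]), array([91.9, 60.1]), 0.028, 337) 174.21425149074773
bar (array([ 620.4, -208.2]), array([71.4, 36.8]), 0.061, 323) [75.85628183 81.51365437 84.03670419]
top 242 (array([457.1, 269.8]), array([96.3, 29.3]), 0.025, 242) 173.2989009102326
bar (array([ 621.2, -210.7]), array([71.1, 37. ]), 0.077, 388) [76.73851657 80.85688667 83.73786752]
```

View pics/s2.png

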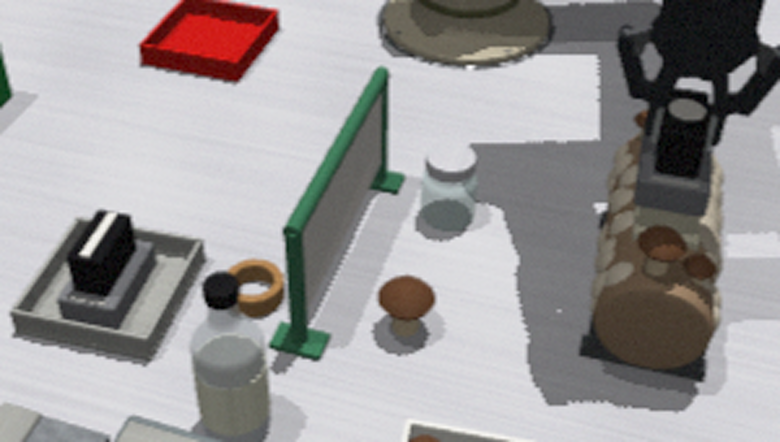

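The bar reader lies in the steel tray (crop 105,260). The round one hovers over the patch (crop 680,160), about 21 mm up, centred within about 2 mm and level. Nothing else has moved.

```bash
python3 -c "
from station import *
print(sign_off())"
```

```text
the job is handed in; nothing more can be done
None
```

I've handed the job in; no verdict came back. By my last measurements, the bar-tagged reader lies flat and released in the steel tray, and the round-tagged one is held still and level about 21 mm above the middle of the patch, along the block.

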